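# Slide the box under the spout and tip the kiln posts in

### The arm

A 7-joint arm with a two-finger parallel gripper is mounted at the origin on a cart in front of the work surface, level with it; the furniture and walls round the work are solid. World frame = base frame: x ahead of the robot, y to its left, z up, the work surface at z = 0. Lengths are in m, angles in rad, forces in N, time in s.
With the tool pointing down it reaches from about 0.35 to 0.9 m from the base axis. Payload 7.2 kg.
Tool frame: the origin (TCP) lies between the finger pads; the fingertips stand 8 mm ahead of it and the grasp point (between the pads) lies 11 mm behind it; z points along the fingers, x is the direction in which the jaws open and shut, and the axes are right-handed (so a half turn about z gives the same grasp; the last joint's range is limited). The gripper opens to 85 mm and grips with 20 to 120 N. Pads are 22 mm wide; open, the fingers measure 114 mm over their backs; the gripper's body (76 mm by 85 mm) begins 54 mm behind the grasp point. The pads swing forward as they close: fully open they stand 13 mm farther back than shut.
Start: joints at [1.258, 0.411, -0.013, 1.596, 0.006, 1.134, -0.082], TCP at [0.151, -0.606, 0.239] pointing down, gripper open.
Joint ranges: [-2.95, 2.95], [-0.29, 1.99], [-1.47, 1.44], [0.14, 2.54], [-1.03, 4.17], [0.13, 1.85], [-2.86, 2.86]. Speed limits (rad/s): [2.39, 2.39, 3.01, 3.01, 3.14, 3.14, 3.14].

### API

Orientations are given as a rotation vector (axis times angle).
In Python, from rig import r gives the robot as it stands.
- The arm moves only by the shell command python3 -m inch 'ROWS' [FORCE]. ROWS is JSON, a list of rows, each an object of numbers: "jaw": the opening, from 0 (shut) to 1 (fully open); "x", "y", "z": the shift along the tool's x, y, z in cm; "rx", "ry", "rz": the turn, a rotation vector about the tool's x, y, z in degrees. In form: [{"jaw": .., "x": .., "y": .., "z": .., "rx": .., "ry": .., "rz": ..}, ...]. A call has 1 to 8 rows; each row is the pose to reach, as a shift and turn from the pose measured when the call began, along the tool's axes at that moment; what a row does not reach only later rows make up. A row lasts 1/10 s, in which the tool goes at most 50 mm and 8.59 degrees, less where a joint would pass 70% of its speed; a pose out of reach is approached as far as the arm can. A call with a gripper value outside its range is refused whole. The fingers move at their own pace and stop on an object; FORCE is the grip in N (left out, the last holds). Time passes only in rows, so rows that repeat a pose let the fingers close. It gives the time, the measured TCP pose, the force and the opening at its end, in the units of the state.
- r.get_obs(): the state, without advancing time (a new reading comes with each control period).
- r.grab_frame(name): name is "scene" or "top"; returns the picture (384x512x3 uint8, red, green, blue); there is no depth.
- r.calibration(name): a dict with "fx", "fy", "cx", "cy" (pixels), "k1" (the pictures are not rectified: a ray, as slopes to the right and down, at radius r is drawn at 1 + k1 r^2 times it, then the intrinsics apply), "rvec" (rotation vector, rad) and "tvec" (3), from world to camera coordinates, as OpenCV has them. Camera axes: x right, y down, z forward; pixel columns grow to the right and rows downward; lengths in m; the calibration is good to about 2 mm. A picture is of the moment at which its call begins. calibration takes no time and is no camera call.
- r.close_job(): hands the job in, once; it reports no verdict.
The state is a dict: "t": time; "qpos": joint angles; "qd": joint speeds; "tau": joint torques, N m; "tool_pos": TCP position; "eef_rot": TCP orientation; "contact_force": force on the tool from outside, world axes, zero at the start; "moment": the same for the moment, N m; "opening": finger opening in m.
Only numpy, scipy, OpenCV 4.12 (cv2) and the standard library are available. Lean on these libraries where they do the work, as an engineer would, in place of code of your own. Each camera call takes 0.05 s, during which the arm holds its last target. There are 200 camera calls.

### The job

Slide the grey box along its rail until the whole mouth of the spout is above the box's opening. Then lift the tray's handle so that all three kiln posts roll through the spout into the box, and lower the empty tray back onto its rest. Leave the box under the spout, and do not disturb the other things on the bench.

Things in the scene. Friction and masses are not known exactly. Their poses are not given: they have to be found in the camera images.
- spout_mouth (a point): centre of the outlet of the fixed sheet-metal spout, 100 mm above the bench; outlet 70 mm along the rail, 100 mm across; the spout is up to 219 mm high and spans y -85 to +40 mm from here. Axes of the stand, which turns a little: z up, y along the rail towards the end where the box starts (the robot's right), x across it, towards the robot; the tray is at -y (left)
- box_floor (a point): centre of the inner floor of the grey open-topped box that slides on the rail, 39 mm above the bench. Inside 114 mm across the rail by 120 mm along it, outside 120 by 126 mm, wall 3 mm, rim 90 mm above the bench, so it passes 10 mm under the spout. It starts 100 to 190 mm from the spout on its +y side. Axes as the spout's
- box_grip (a point): grip point on the upright black round peg (22 mm diameter, top 92 mm above the bench, foot 30 mm above it) that is fixed to the box's rail end farthest from the spout, 112 mm from the box's centre along the rail, 49 mm clear of the box wall to the peg's axis. This point lies on its axis 69 mm above the bench
- box_slide (a joint): travel of the box along the rail, m, growing towards the spout, 0 to 0.24. The box is centred under the spout at 0.19 and can run 50 mm past it: nothing stops it there. It has about 3 N of sliding friction and stays where it is left
- tray_tilt (a joint): tilt of the tipping tray about its hinge, rad. 0 is at rest on its support, where its floor slopes 0.175 rad (10 degrees) down away from the spout so that the posts lie against its back wall; it grows as the handle end is lifted, to 1.1. The posts begin to roll out at about 0.2; 0.6 empties it. Let go, it falls back to 0
- tray_handle (a point): middle of the tray's steel handle bar: round, 10 mm thick, 80 mm long across the rail, 166 mm to the -y side of the hinge at rest and about 156 mm above the bench, 40 mm clear behind the tray's back wall (on its axis). It can be pinched from above and turns in the fingers
- tray_hinge (a point): middle of the tray's hinge line, which runs across the rail (stand's x) at the top edge of the spout, 165 mm above the bench. The handle bar swings about it on a radius of 166 mm, upwards and then towards the spout
- post_0_center (a point): centre of a white ceramic kiln post, a round bar 30 mm in diameter and 70 mm long (along its own x), about 70 g; at the start it lies across the tray, nearest the handle
- post_1_center (a point): centre of a white ceramic kiln post, a round bar 30 mm in diameter and 70 mm long (along its own x), about 70 g; at the start it lies across the tray, in the middle
- post_2_center (a point): centre of a white ceramic kiln post, a round bar 30 mm in diameter and 70 mm long (along its own x), about 70 g; at the start it lies across the tray, nearest the spout
- jar: small lidded jar, 60 mm diameter, 82 mm tall, origin at its underside; leave it alone
- rib: flat oval wooden rib, 48x104x8 mm, lying on the bench, origin at its underside; leave it alone
- scoop: steel measuring scoop, 46x138x36 mm, lying on the bench, origin at its underside; leave it alone
Mind the look-alikes: they are no part of the job. What is shaped like the part that bears post_1_center but orange is not meant.

How it is judged:
On the way, in this order (a step that is already met when the one before it is completed fails the run):
1. the box stands under the spout, tray still at rest (y of box_floor in the frame of spout_mouth between -0.022 and 0.022 m and value of joint tray_tilt below 0.1 rad), for 0.2 s.
2. the tray is tipped with the box under the spout (y of box_floor in the frame of spout_mouth between -0.022 and 0.022 m and value of joint tray_tilt above 0.15 rad), for 0.1 s.
3. all three posts are in the box (y of box_floor in the frame of spout_mouth between -0.022 and 0.022 m and x of post_0_center in the frame of box_floor between -0.06 and 0.06 m and y of post_0_center in the frame of box_floor between -0.063 and 0.063 m and z of post_0_center in the frame of box_floor between 0 and 0.055 m and x of post_1_center in the frame of box_floor between -0.06 and 0.06 m and y of post_1_center in the frame of box_floor between -0.063 and 0.063 m and z of post_1_center in the frame of box_floor between 0 and 0.055 m and x of post_2_center in the frame of box_floor between -0.06 and 0.06 m and y of post_2_center in the frame of box_floor between -0.063 and 0.063 m and z of post_2_center in the frame of box_floor between 0 and 0.055 m), for 0.2 s.
At the end, for the whole second after the job is handed in: The box is within 22 mm of centred under the spout, all three posts lie inside it (below its rim) at rest, and the tray is back down on its rest (within 0.06 rad) (all of step 3 and linear speed of each of post_0, post_1, post_2 below 0.03 m/s and value of joint tray_tilt below 0.06 rad); the robot touches nothing.
It fails at once if a bystander (jar, rib, scoop) is moved by more than 30 mm (distance of any of jar, rib, scoop from where it was at the start of the episode above 0.03 m).
It also fails if it takes over 61 s, if anything falls off the work surface, if the arm or the gripper's body presses on something with over 40 N, if the wrist force passes 120 N, or if a joint passes its speed limit or range.

## Working session

There is one attempt and no reset: what is moved stays moved. The work goes in short steps, Python scripts to look and compute and a shell command to move; the robot and the scene stay as the last step left them, time stands still between calls to the robot, and variables do not carry over. Pictures are saved under pics/ and viewed, about 8 in all and at most 12, crops included, and the job is handed in when it is done.

```bash
mkdir -p pics; python3 - <<'E'
from rig import r
import cv2
for n in("scene","top"):
    cv2.imwrite(f"pics/{n}0.png",cv2.resize(r.grab_frame(n)[:,:,::-1],(800,600),interpolation=cv2.INTER_CUBIC))
    print(n,r.calibration(n))
o=r.get_obs();print(o)
E
```

```text
scene {'fx': 446.09022537829617, 'fy': 446.09022537829617, 'cx': 257.9838720861603, 'cy': 199.44214581265476, 'k1': -0.13716609834400276, 'rvec': array([ 2.31655861, -0.83334917,  0.28367687]), 'tvec': array([-0.50455613,  0.35369562,  1.45657701])}
top {'fx': 385.612580187525, 'fy': 385.612580187525, 'cx': 253.5379044953121, 'cy': 183.45172285399272, 'k1': -0.07433368139245808, 'rvec': array([ 2.14230372, -2.14827338,  0.09644989]), 'tvec': array([-0.02009438,  0.65334149,  1.09464677])}
{'t': 0.1, 'qpos': array([ 1.25781947,  0.41182274, -0.01271693,  1.59694718,  0.00559194,
        1.13427059, -0.08220481]), 'qd': array([ 0.00022906, -0.00199121, -0.00115179, -0.00294275, -0.00073208,
        0.00129189,  0.00108424]), 'tau': array([ 3.40644343e-03, -6.01820469e+01,  6.84800930e-01, -3.00086439e+01,
        1.41265348e-02,  6.42114901e-03,  1.99130312e-05]), 'tool_pos': array([ 0.1513315 , -0.60597116,  0.23854074]), 'eef_rot': array([-2.47541683e+00,  1.93310845e+00,  1.83156345e-03]), 'contact_force': array([-0.14831   , -0.29622131, -0.93789368]), 'moment': array([ 0.00912452, -0.00266885, -0.03590495]), 'opening': 0.08528652277396646}
```

View pics/scene0.png

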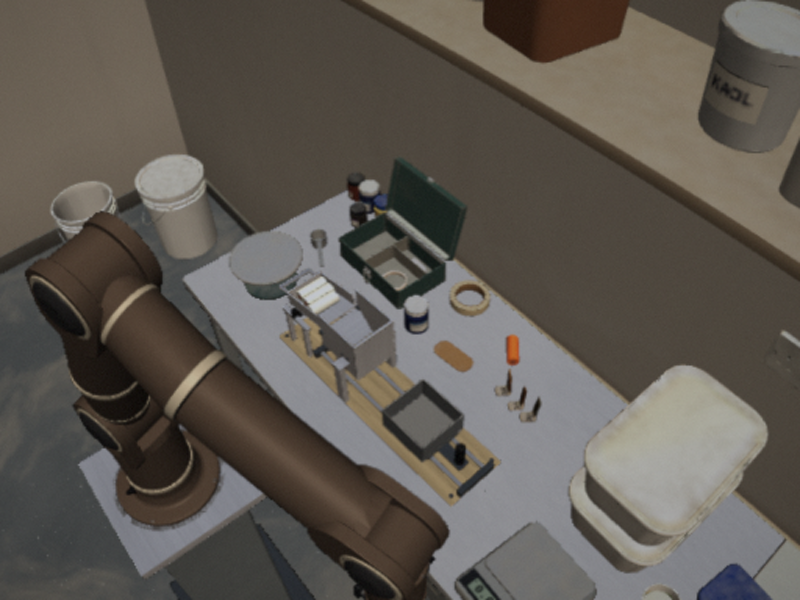

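View pics/top0.png

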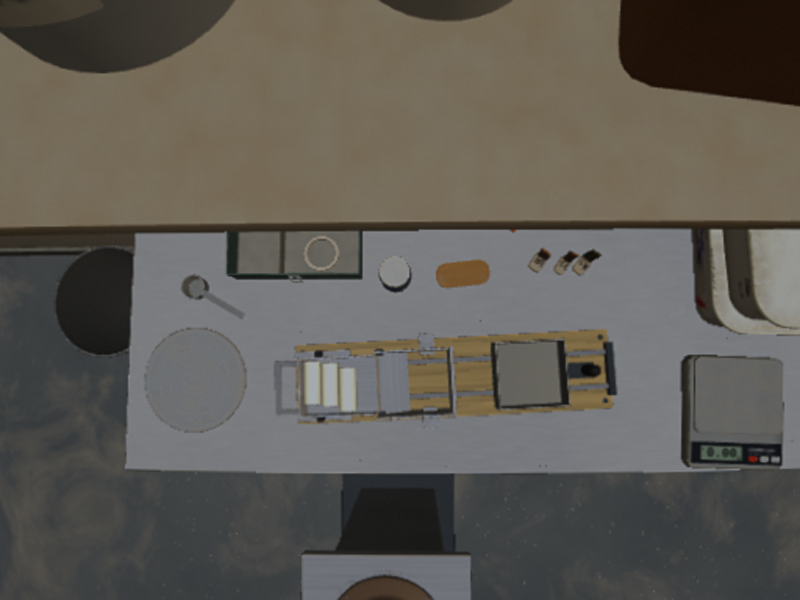

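The top view shows the stand, with the box at about (530,375), its peg at (590,370) and three white posts at (312–348,385). The handle bar is at about (280,387). The tray posts are white. The only look-alike is the orange bar at scene (513,349), and the small brown bits at top (540–590,262) aren't posts. I'll check this in one close crop.

```bash
python3 - <<'E'
from rig import r
import cv2
a=r.grab_frame("top")[:,:,::-1]
b=cv2.resize(a[200:280,165:285],(800,533),interpolation=cv2.INTER_CUBIC)
c=cv2.resize(a[200:280,285:405],(800,533),interpolation=cv2.INTER_CUBIC)
cv2.imwrite("pics/c1.png",cv2.convertScaleAbs(b,alpha=1.5)); cv2.imwrite("pics/c2.png",cv2.convertScaleAbs(c,alpha=1.5))
E
cat > h.py <<'E'
import numpy as np, cv2
from rig import r
from scipy.spatial.transform import Rotation as R
def world(n,u,v,z):
    c=r.calibration(n);K=np.array([[c['fx'],0,c['cx']],[0,c['fy'],c['cy']],[0,0,1]])
    p=cv2.undistortPoints(np.array([[[u,v]]],float),K,np.array([c['k1'],0,0,0]))[0,0]
    M=cv2.Rodrigues(c['rvec'])[0];o=-M.T@c['tvec'];d=M.T@[p[0],p[1],1]
    return o+d*(z-o[2])/d[2]
def pix(n,P):
    c=r.calibration(n);K=np.array([[c['fx'],0,c['cx']],[0,c['fy'],c['cy']],[0,0,1]])
    return cv2.projectPoints(np.array([P],float),c['rvec'],c['tvec'],K,np.array([c['k1'],0,0,0]))[0][0,0]
def shift(P,o=None):
    "cm in tool axes to bring the TCP to P"
    o=o or r.get_obs();return R.from_rotvec(o['eef_rot']).inv().apply(np.array(P)-o['tool_pos'])*100
def turn(xdir):
    "deg rotvec in tool axes to point down with jaws along xdir (best of two)"
    o=r.get_obs();T=R.from_rotvec(o['eef_rot']);z=np.array([0,0,-1.]);best=None
    for s in(1,-1):
        x=s*np.array([xdir[0],xdir[1],0])/np.hypot(*xdir[:2])
        G=R.from_matrix(np.c_[x,np.cross(z,x),z]);v=(T.inv()*G).as_rotvec()*180/np.pi
        print("turn",v.round(1))
E
```

```text
(no output)
```

View pics/c1.png

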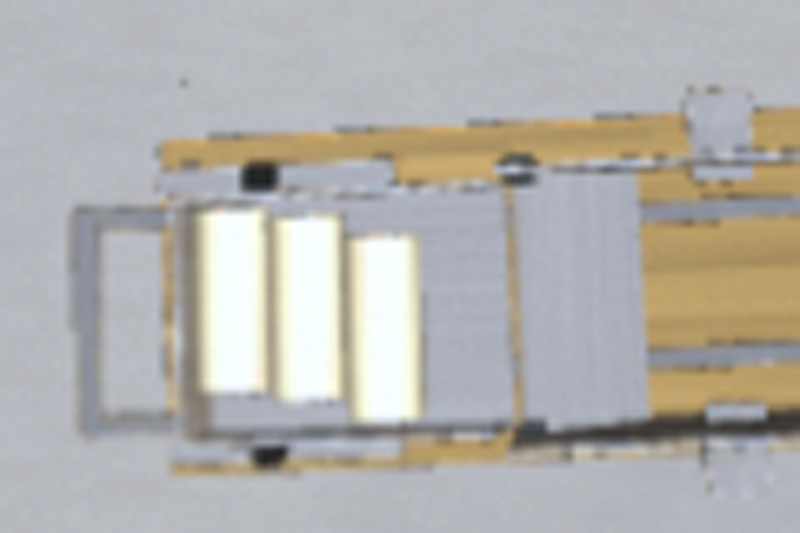

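View pics/c2.png

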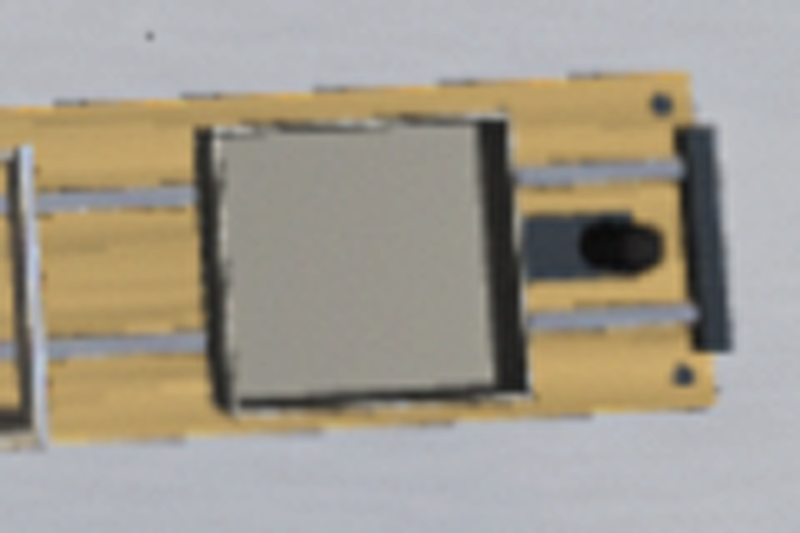

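The crops show the three white posts in the tray, so the choice holds. The handle bar's middle is near (88,321) in crop 1 and the hinge near (515,310). In crop 2 the box rim corners are (197,128), (508,118), (530,395) and (235,410), the peg top is near (635,247), and the top of the spout's end wall runs (25,148)–(38,447).

```bash
python3 - <<'E'
from h import *
f=6.6667
def w(n,off,x,y,z):
    p=world("top",off+(x+.5)/f-.5,200+(y+.5)/f-.5,z);print(n,p.round(4));return p
a=w("h_top",165,85,207,.156);b=w("h_bot",165,90,435,.156)
g=w("hinge t",165,510,190,.165);k=w("hinge b",165,520,430,.165)
q=[w("rim",285,x,y,.09) for x,y in((200,128),(508,118),(528,395),(235,410))]
print("boxc",np.mean(q,0), [np.linalg.norm(q[i]-q[i-1]).round(4) for i in range(4)])
w("pegtop",285,635,247,.092);w("pegfoot",285,604,245,.03)
w("wall t .219",285,25,148,.219);w("wall b .219",285,38,447,.219)
l=w("rail",165,160,145,.0);m=w("rail",285,688,74,.0);print("rail dir",np.degrees(np.arctan2(*(m-l)[:2])))
w("endR t",285,700,125,.05);w("endR b",285,720,350,.05)
o=r.get_obs();print(R.from_rotvec(o['eef_rot']).as_matrix().round(2))
E
```

```text
h_top [0.5155 0.1746 0.156 ]
h_bot [0.427 0.171 0.156]
hinge t [0.5223 0.0066 0.165 ]
hinge b [0.4306 0.0025 0.165 ]
rim [ 0.5478 -0.1925  0.09  ]
rim [ 0.5513 -0.3207  0.09  ]
rim [ 0.4375 -0.3257  0.09  ]
rim [ 0.4321 -0.2049  0.09  ]
boxc [ 0.4921875  -0.26094484  0.09      ] [np.float64(0.1164), np.float64(0.1283), np.float64(0.1139), np.float64(0.1209)]
pegtop [ 0.4978 -0.3713  0.092 ]
pegfoot [ 0.4976 -0.376   0.03  ]
wall t .219 [ 0.5371 -0.112   0.219 ]
wall b .219 [ 0.4293 -0.1157  0.219 ]
rail [0.5433 0.1763 0.    ]
rail [ 0.5735 -0.4252  0.    ]
rail dir 177.1263187828486
endR t [ 0.5491 -0.4138  0.05  ]
endR b [ 0.4529 -0.4189  0.05  ]
[[ 0.24 -0.97 -0.  ]
 [-0.97 -0.24  0.  ]
 [-0.    0.   -1.  ]]
```

```bash
python3 - <<'E'
from h import *
print(shift([.4978,-.373,.20]).round(2));turn([.9988,.049])
E
```

```text
[-14.21 -39.25   3.88]
turn [ -0.    0.1 -78.8]
turn [1.000e-01 0.000e+00 1.012e+02]
```

```bash
python3 -m inch '[{"jaw":0.7,"x":-1.8,"y":-4.9,"z":0.4,"rz":-8},{"jaw":0.7,"x":-3.6,"y":-9.8,"z":0.8,"rz":-16},{"jaw":0.7,"x":-5.4,"y":-14.7,"z":1.2,"rz":-24},{"jaw":0.7,"x":-7.2,"y":-19.6,"z":1.6,"rz":-32},{"jaw":0.7,"x":-9,"y":-24.5,"z":2,"rz":-40},{"jaw":0.7,"x":-10.8,"y":-29.4,"z":2.4,"rz":-48},{"jaw":0.7,"x":-12.6,"y":-34.3,"z":2.9,"rz":-56},{"jaw":0.7,"x":-14.2,"y":-39.2,"z":3.9,"rz":-64}]'; python3 - <<'E'
from h import *
print(shift([.4978,-.373,.14]).round(2));turn([.9988,.049])
E
```

```text
[-14.2  -39.25   9.88]
turn [ -0.    0.1 -78.8]
turn [1.000e-01 0.000e+00 1.012e+02]validation failed for argument at $[0]...
```

```bash
python3 -m inch '[{"jaw":0.7,"x":-1.8,"y":-4.9,"z":0.4,"rx":0,"ry":0,"rz":-8},{"jaw":0.7,"x":-3.6,"y":-9.8,"z":0.8,"rx":0,"ry":0,"rz":-16},{"jaw":0.7,"x":-5.4,"y":-14.7,"z":1.2,"rx":0,"ry":0,"rz":-24},{"jaw":0.7,"x":-7.2,"y":-19.6,"z":1.6,"rx":0,"ry":0,"rz":-32},{"jaw":0.7,"x":-9,"y":-24.5,"z":2,"rx":0,"ry":0,"rz":-40},{"jaw":0.7,"x":-10.8,"y":-29.4,"z":2.4,"rx":0,"ry":0,"rz":-48},{"jaw":0.7,"x":-12.6,"y":-34.3,"z":2.9,"rx":0,"ry":0,"rz":-56},{"jaw":0.7,"x":-14.2,"y":-39.2,"z":3.9,"rx":0,"ry":0,"rz":-64}]'; python3 - <<'E'
from h import *
print(shift([.4978,-.373,.14]).round(2));turn([.9988,.049])
E
```

```text
t: 0.95
tool_pos: [0.4829, -0.3821, 0.2033]
eef_rot: [-3.125, 0.319, -0.0]
contact_force: [-0.0, -0.8, 0.7]
opening: 0.0596
[ 1.27 -1.19  6.33]
turn [ -0.   -0.  -14.5]
turn [-0.000e+00  1.000e-01  1.655e+02]
```

```bash
python3 -m inch '[{"jaw":0.7,"x":1,"y":-0.9,"z":2,"rx":0,"ry":0,"rz":-7.5},{"jaw":0.7,"x":1.3,"y":-1.2,"z":4,"rx":0,"ry":0,"rz":-14.5},{"jaw":0.7,"x":1.3,"y":-1.2,"z":6.3,"rx":0,"ry":0,"rz":-14.5},{"jaw":0.7,"x":1.3,"y":-1.2,"z":6.3,"rx":0,"ry":0,"rz":-14.5},{"jaw":0.7,"x":1.3,"y":-1.2,"z":6.3,"rx":0,"ry":0,"rz":-14.5}]'; python3 - <<'E'
from h import *
print(shift([.4978,-.373,.057]).round(2));turn([.9988,.049])
a=r.grab_frame("top")[:,:,::-1];b=r.grab_frame("scene")[:,:,::-1]
cv2.imwrite("pics/d.png",np.hstack([cv2.resize(a[200:290,320:410],(400,400),interpolation=2),cv2.resize(b[190:330,190:330],(400,400),interpolation=2)]))
E
```

```text
t: 1.45
tool_pos: [0.4978, -0.373, 0.1402]
eef_rot: [-3.139, -0.077, 0.001]
contact_force: [0.0, 0.5, 1.2]
opening: 0.0599
[0.01 0.01 8.32]
turn [-0.1  0.  -0. ]
turn [1.0e-01 1.0e-01 1.8e+02]
```

View pics/d.png

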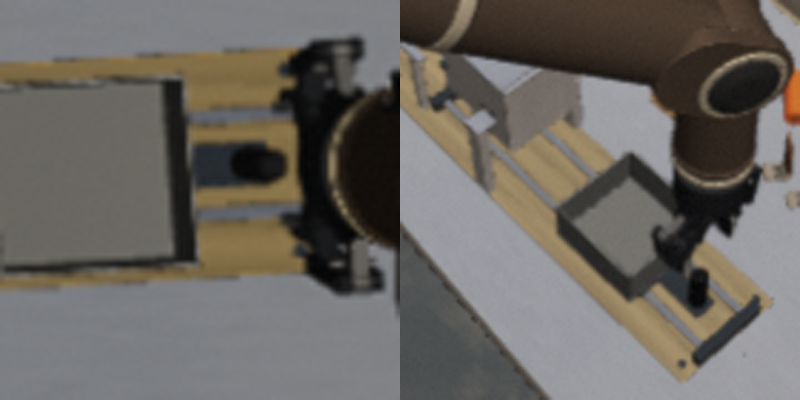

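```bash
python3 - <<'E'
from h import *
for z in(.03,.06,.092):
  p=pix("top",[.4978,-.373,z]);q=pix("scene",[.4978,-.373,z]);print((p-[320,200])*4.444,(q-190)*2.857+[400,0])
E
python3 -m inch '[{"jaw":0.7,"x":0,"y":0,"z":2.5,"rx":0,"ry":0,"rz":0},{"jaw":0.7,"x":0,"y":0,"z":4.5,"rx":0,"ry":0,"rz":0},{"jaw":0.7,"x":0,"y":0,"z":6.5,"rx":0,"ry":0,"rz":0},{"jaw":0.7,"x":0,"y":0,"z":8.3,"rx":0,"ry":0,"rz":0},{"jaw":0.7,"x":0,"y":0,"z":8.3,"rx":0,"ry":0,"rz":0}]' 40
```

```text
[240.68361428 161.14578313] [696.29783241 297.21407168]
[253.77647574 161.87704537] [697.58304365 284.49496037]
[268.54055655 162.69930017] [698.99860376 270.44216959]
t: 2.05
tool_pos: [0.4977, -0.3734, 0.0575]
eef_rot: [-3.14, -0.076, 0.0]
contact_force: [-0.5, 0.9, -0.7]
opening: 0.0601
```

The projections match the peg in both views, so I'll close on it.

```bash
python3 -m inch '[{"jaw":0,"x":0,"y":0,"z":0,"rx":0,"ry":0,"rz":0},{"jaw":0,"x":0,"y":0,"z":0,"rx":0,"ry":0,"rz":0},{"jaw":0,"x":0,"y":0,"z":0,"rx":0,"ry":0,"rz":0},{"jaw":0,"x":0,"y":0,"z":0,"rx":0,"ry":0,"rz":0},{"jaw":0,"x":0,"y":0,"z":0,"rx":0,"ry":0,"rz":0},{"jaw":0,"x":0,"y":0,"z":0,"rx":0,"ry":0,"rz":0}]' 50; python3 - <<'E'
from h import *
print(shift([.4887,-.187,.0575]).round(2))
E
```

```text
t: 2.65
tool_pos: [0.4952, -0.3745, 0.0591]
eef_rot: [3.14, 0.073, -0.006]
contact_force: [-9.9, 0.5, 9.4]
opening: 0.0203
[  0.22 -18.76   0.15]
```

```bash
python3 -m inch '[{"jaw":0,"x":0,"y":-1.5,"z":0,"rx":0,"ry":0,"rz":0},{"jaw":0,"x":0,"y":-3.5,"z":0,"rx":0,"ry":0,"rz":0},{"jaw":0,"x":0,"y":-5.5,"z":0,"rx":0,"ry":0,"rz":0},{"jaw":0,"x":0,"y":-7.5,"z":0,"rx":0,"ry":0,"rz":0},{"jaw":0,"x":0,"y":-9.5,"z":0,"rx":0,"ry":0,"rz":0},{"jaw":0,"x":0,"y":-11,"z":0,"rx":0,"ry":0,"rz":0},{"jaw":0,"x":0,"y":-12,"z":0,"rx":0,"ry":0,"rz":0},{"jaw":0,"x":0,"y":-12,"z":0,"rx":0,"ry":0,"rz":0}]'; python3 - <<'E'
from h import *
print(shift([.486,-.187,.058]).round(2),r.get_obs()['contact_force'])
E
```

```text
t: 3.45
tool_pos: [0.4891, -0.2528, 0.0592]
eef_rot: [-3.14, -0.075, 0.009]
contact_force: [-3.6, 2.9, -3.3]
opening: 0.0205
[ 0.   -6.59  0.13] [-3.61151543  2.94167814 -3.33762677]
```

```bash
python3 -m inch '[{"jaw":0,"x":0,"y":-1.5,"z":0,"rx":0,"ry":0,"rz":0},{"jaw":0,"x":0,"y":-3,"z":0,"rx":0,"ry":0,"rz":0},{"jaw":0,"x":0,"y":-4.5,"z":0,"rx":0,"ry":0,"rz":0},{"jaw":0,"x":0,"y":-5.8,"z":0,"rx":0,"ry":0,"rz":0},{"jaw":0,"x":0,"y":-6.6,"z":0,"rx":0,"ry":0,"rz":0},{"jaw":0,"x":0,"y":-6.6,"z":0,"rx":0,"ry":0,"rz":0},{"jaw":0,"x":0,"y":-6.6,"z":0,"rx":0,"ry":0,"rz":0}]'; python3 - <<'E'
from h import *
print(r.get_obs()['contact_force'])
a=r.grab_frame("top")[:,:,::-1];b=r.grab_frame("scene")[:,:,::-1]
cv2.imwrite("pics/e.png",cv2.convertScaleAbs(np.hstack([cv2.resize(a[200:290,255:345],(400,400),interpolation=2),cv2.resize(b[180:280,195:295],(400,400),interpolation=2)]),alpha=1.5))
E
```

```text
t: 4.15
tool_pos: [0.4858, -0.1856, 0.0592]
eef_rot: [-3.139, -0.077, 0.01]
contact_force: [-1.5, 3.1, -5.7]
opening: 0.0205
[-1.51070614  3.05018961 -5.74066719]
```

View pics/e.png

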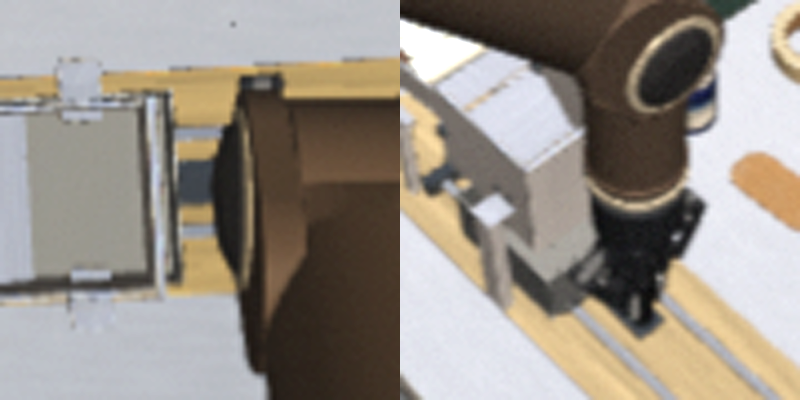

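```bash
python3 - <<'E'
from h import *
W=lambda x,y,z:world("top",255+(x+.5)/4.444-.5,200+(y+.5)/4.444-.5,z)
for z in(.1,.15):print("legs",z,((W(80,90,z)+W(92,297,z))/2).round(4))
print("box outer end",((W(172,92,.09)+W(183,280,.09))/2).round(4),"spout outer",((W(166,92,.219)+W(160,297,.219))/2).round(4))
E
python3 -m inch '[{"jaw":0.6,"x":0,"y":0,"z":0,"rx":0,"ry":0,"rz":0},{"jaw":0.6,"x":0,"y":0,"z":0,"rx":0,"ry":0,"rz":0},{"jaw":0.6,"x":0,"y":0,"z":0,"rx":0,"ry":0,"rz":0},{"jaw":0.6,"x":0,"y":0,"z":0,"rx":0,"ry":0,"rz":0}]'
```

```text
legs 0.1 [ 0.4818 -0.0794  0.1   ]
legs 0.15 [ 0.4835 -0.0783  0.15  ]
box outer end [ 0.4859 -0.1363  0.09  ] spout outer [ 0.4852 -0.1187  0.219 ]
t: 4.65
tool_pos: [0.4864, -0.1869, 0.0597]
eef_rot: [-3.14, -0.075, 0.007]
contact_force: [0.5, -0.6, -0.8]
opening: 0.0511
```

```bash
python3 -m inch '[{"jaw":0.6,"x":0,"y":0,"z":-3,"rx":0,"ry":0,"rz":0},{"jaw":0.6,"x":0,"y":0,"z":-7,"rx":0,"ry":0,"rz":0},{"jaw":0.6,"x":0,"y":0,"z":-12,"rx":0,"ry":0,"rz":0},{"jaw":0.6,"x":0,"y":0,"z":-17,"rx":0,"ry":0,"rz":0},{"jaw":0.35,"x":0,"y":0,"z":-22,"rx":0,"ry":0,"rz":0},{"jaw":0.35,"x":0,"y":0,"z":-25,"rx":0,"ry":0,"rz":0},{"jaw":0.35,"x":0,"y":0,"z":-25,"rx":0,"ry":0,"rz":0}]'; python3 - <<'E'
from h import *
print(shift([.4712,.172,.30]).round(2));turn([-.049,.9988])
a=r.grab_frame("top")[:,:,::-1]
cv2.imwrite("pics/f.png",cv2.convertScaleAbs(cv2.resize(a[200:290,165:315],(800,480),interpolation=2),alpha=1.5))
E
```

```text
t: 5.35
tool_pos: [0.4897, -0.1876, 0.3149]
eef_rot: [3.138, 0.075, 0.005]
contact_force: [0.3, 0.1, -0.2]
opening: 0.0297
[ -0.14 -36.01   1.37]
turn [  0.3  -0.  -90.1]
turn [-0.  -0.3 89.9]
```

View pics/f.png

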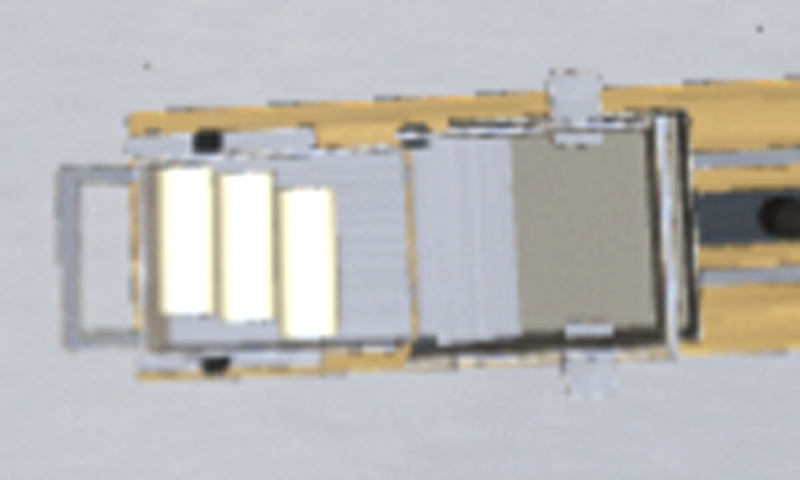

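The box floor shows through the spout, and its end wall sits just beyond the spout's end wall (x≈690 against 670). The peg is free at (780,215). Next is the handle.

```bash
python3 -m inch '[{"jaw":0.35,"x":0,"y":-3,"z":0,"rx":0,"ry":0,"rz":-8},{"jaw":0.35,"x":0,"y":-7,"z":0,"rx":0,"ry":0,"rz":-16},{"jaw":0.35,"x":0,"y":-12,"z":0,"rx":0,"ry":0,"rz":-24},{"jaw":0.35,"x":0,"y":-17,"z":0,"rx":0,"ry":0,"rz":-32},{"jaw":0.35,"x":0,"y":-22,"z":0,"rx":0,"ry":0,"rz":-40},{"jaw":0.35,"x":0,"y":-27,"z":0,"rx":0,"ry":0,"rz":-48},{"jaw":0.35,"x":0,"y":-32,"z":0,"rx":0,"ry":0,"rz":-56},{"jaw":0.35,"x":0,"y":-36,"z":0,"rx":0,"ry":0,"rz":-64}]'; python3 - <<'E'
from h import *
print(shift([.4712,.172,.21]).round(2));turn([-.049,.9988])
E
```

```text
t: 6.2
tool_pos: [0.4702, 0.1747, 0.3106]
eef_rot: [2.617, 1.737, -0.003]
contact_force: [1.0, 0.1, 0.1]
opening: 0.03
[-0.2   0.2  10.06]
turn [ -0.1   0.1 -25.7]
turn [1.000e-01 1.000e-01 1.543e+02]
```

```bash
python3 -m inch '[{"jaw":0.35,"x":-0.2,"y":0.2,"z":2,"rx":0,"ry":0,"rz":-8.5},{"jaw":0.35,"x":-0.2,"y":0.2,"z":4.5,"rx":0,"ry":0,"rz":-17},{"jaw":0.35,"x":-0.2,"y":0.2,"z":7,"rx":0,"ry":0,"rz":-25.7},{"jaw":0.35,"x":-0.2,"y":0.2,"z":10,"rx":0,"ry":0,"rz":-25.7},{"jaw":0.35,"x":-0.2,"y":0.2,"z":10,"rx":0,"ry":0,"rz":-25.7},{"jaw":0.35,"x":-0.2,"y":0.2,"z":10,"rx":0,"ry":0,"rz":-25.7}]'; python3 - <<'E'
from h import *
print(shift([.4712,.172,.145]).round(2));turn([-.049,.9988])
a=r.grab_frame("top")[:,:,::-1];b=r.grab_frame("scene")[:,:,::-1]
print(pix("scene",[.4712,.172,.156]),pix("scene",[.4712,.172,.21]))
cv2.imwrite("pics/g.png",cv2.convertScaleAbs(np.hstack([cv2.resize(a[200:290,150:240],(400,400),interpolation=2),cv2.resize(b[130:230,140:240],(400,400),interpolation=2)]),alpha=1.5))
E
```

```text
t: 6.8
tool_pos: [0.4706, 0.1719, 0.2102]
eef_rot: [-2.165, -2.274, 0.005]
contact_force: [0.0, 0.0, 1.0]
opening: 0.0299
[0.01 0.08 6.52]
turn [-0.2  0.1  0. ]
turn [-1.0e-01 -3.0e-01 -1.8e+02]
[188.81197028 177.61077015] [186.79567648 167.21001875]
```

View pics/g.png

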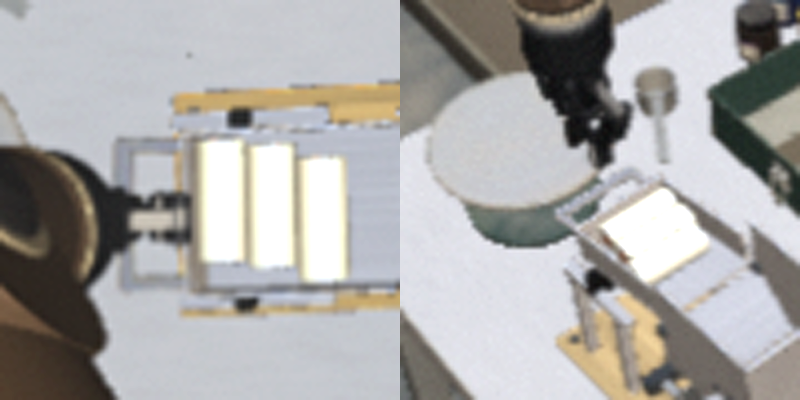

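The gripper is above the bar. In the scene view the bar looks about 2 px below my projection, so I'll check that closer with an overlay.

```bash
python3 - <<'E'
from h import *
b=r.grab_frame("scene")[:,:,::-1]
c=cv2.convertScaleAbs(cv2.resize(b[160:205,175:235],(800,600),interpolation=2),alpha=1.5)
x=np.array([1,.049,0])
for s in(-.04,0,.04):
  for P,col in((np.array([.4712,.172,.156]),(0,0,255)),(np.array([.4765,.0045,.165]),(0,255,0))):
    p=pix("scene",P+s*x);q=((p-[175,160]+.5)*13.333).astype(int);cv2.circle(c,tuple(int(i) for i in q),4,col,-1)
cv2.imwrite("pics/hh.png",c)
E
```

```text
(no output)
```

View pics/hh.png

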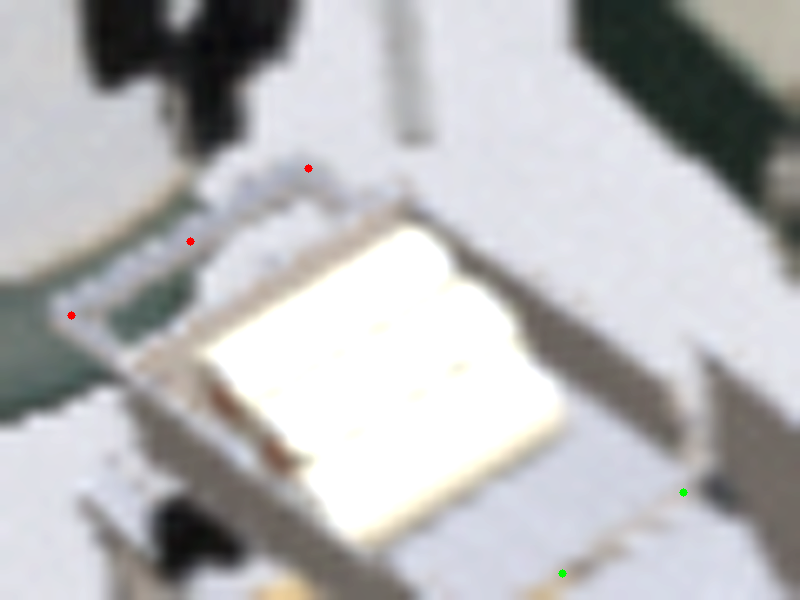

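The overlay dots lie on the bar and on the hinge, so I'll descend and pinch.

```bash
python3 -m inch '[{"jaw":0.35,"x":0,"y":0,"z":1.5,"rx":0,"ry":0,"rz":0},{"jaw":0.35,"x":0,"y":0,"z":3,"rx":0,"ry":0,"rz":0},{"jaw":0.35,"x":0,"y":0,"z":4.5,"rx":0,"ry":0,"rz":0},{"jaw":0.35,"x":0,"y":0,"z":5.8,"rx":0,"ry":0,"rz":0},{"jaw":0.35,"x":0,"y":0,"z":6.6,"rx":0,"ry":0,"rz":0},{"jaw":0.35,"x":0,"y":0,"z":6.6,"rx":0,"ry":0,"rz":0}]'
python3 -m inch '[{"jaw":0,"x":0,"y":0,"z":0,"rx":0,"ry":0,"rz":0},{"jaw":0,"x":0,"y":0,"z":0,"rx":0,"ry":0,"rz":0},{"jaw":0,"x":0,"y":0,"z":0,"rx":0,"ry":0,"rz":0},{"jaw":0,"x":0,"y":0,"z":0,"rx":0,"ry":0,"rz":0},{"jaw":0,"x":0,"y":0,"z":0,"rx":0,"ry":0,"rz":0}]' 40
```

```text
t: 7.55
tool_pos: [0.471, 0.1721, 0.1443]
eef_rot: [-2.165, -2.276, 0.004]
contact_force: [-0.3, 0.2, 0.2]
opening: 0.0296
t: 8.05
tool_pos: [0.4711, 0.1721, 0.1445]
eef_rot: [-2.166, -2.275, 0.003]
contact_force: [0.6, -0.1, -2.6]
opening: 0.0085
```

```bash
python3 -m inch '[{"jaw":0,"x":0,"y":0,"z":-0.8,"rx":0,"ry":0,"rz":0},{"jaw":0,"x":0,"y":0,"z":-1.7,"rx":0,"ry":0,"rz":0},{"jaw":0,"x":-0.1,"y":0,"z":-2.5,"rx":0,"ry":0,"rz":0},{"jaw":0,"x":-0.2,"y":0,"z":-3.3,"rx":0,"ry":0,"rz":0},{"jaw":0,"x":-0.3,"y":0,"z":-4.1,"rx":0,"ry":0,"rz":0},{"jaw":0,"x":-0.5,"y":0,"z":-4.9,"rx":0,"ry":0,"rz":0},{"jaw":0,"x":-0.5,"y":0,"z":-4.9,"rx":0,"ry":0,"rz":0},{"jaw":0,"x":-0.5,"y":0,"z":-4.9,"rx":0,"ry":0,"rz":0}]'
python3 - <<'E'
from h import *
print(shift([.4712,.172-.016,.1445+.0806]).round(2),shift([.4712,.172-.0285,.1445+.102]).round(2))
E
```

```text
t: 8.85
tool_pos: [0.4713, 0.1677, 0.1938]
eef_rot: [-2.165, -2.276, 0.002]
contact_force: [-1.8, 4.1, -1.6]
opening: 0.0086
[-1.17 -0.08 -3.13] [-2.42 -0.14 -5.27]
```

```bash
python3 -m inch '[{"jaw":0,"x":-0.2,"y":0,"z":-0.8,"rx":0,"ry":0,"rz":0},{"jaw":0,"x":-0.5,"y":0,"z":-1.6,"rx":0,"ry":0,"rz":0},{"jaw":0,"x":-0.8,"y":0,"z":-2.4,"rx":0,"ry":0,"rz":0},{"jaw":0,"x":-1.1,"y":0,"z":-3.1,"rx":0,"ry":0,"rz":0},{"jaw":0,"x":-1.5,"y":0,"z":-3.9,"rx":0,"ry":0,"rz":0},{"jaw":0,"x":-1.9,"y":0,"z":-4.6,"rx":0,"ry":0,"rz":0},{"jaw":0,"x":-2.4,"y":0,"z":-5.3,"rx":0,"ry":0,"rz":0},{"jaw":0,"x":-2.4,"y":0,"z":-5.3,"rx":0,"ry":0,"rz":0}]'
python3 -m inch '[{"jaw":0,"x":0,"y":0,"z":0,"rx":0,"ry":0,"rz":0},{"jaw":0,"x":0,"y":0,"z":0,"rx":0,"ry":0,"rz":0},{"jaw":0,"x":0,"y":0,"z":0,"rx":0,"ry":0,"rz":0},{"jaw":0,"x":0,"y":0,"z":0,"rx":0,"ry":0,"rz":0},{"jaw":0,"x":0,"y":0,"z":0,"rx":0,"ry":0,"rz":0},{"jaw":0,"x":0,"y":0,"z":0,"rx":0,"ry":0,"rz":0},{"jaw":0,"x":0,"y":0,"z":0,"rx":0,"ry":0,"rz":0},{"jaw":0,"x":0,"y":0,"z":0,"rx":0,"ry":0,"rz":0}]'
python3 - <<'E'
from h import *
a=r.grab_frame("top")[:,:,::-1];b=r.grab_frame("scene")[:,:,::-1]
cv2.imwrite("pics/i.png",cv2.convertScaleAbs(np.hstack([cv2.resize(a[200:290,210:300],(400,400),interpolation=2),cv2.resize(b[140:240,170:270],(400,400),interpolation=2)]),alpha=1.5))
E
```

```text
t: 9.65
tool_pos: [0.4725, 0.1445, 0.2484]
eef_rot: [-2.165, -2.276, -0.001]
contact_force: [-2.6, 7.3, 1.8]
opening: 0.0084
t: 10.45
tool_pos: [0.4724, 0.1446, 0.2484]
eef_rot: [-2.165, -2.275, -0.001]
contact_force: [-0.8, 4.5, 0.4]
opening: 0.0085
```

View pics/i.png

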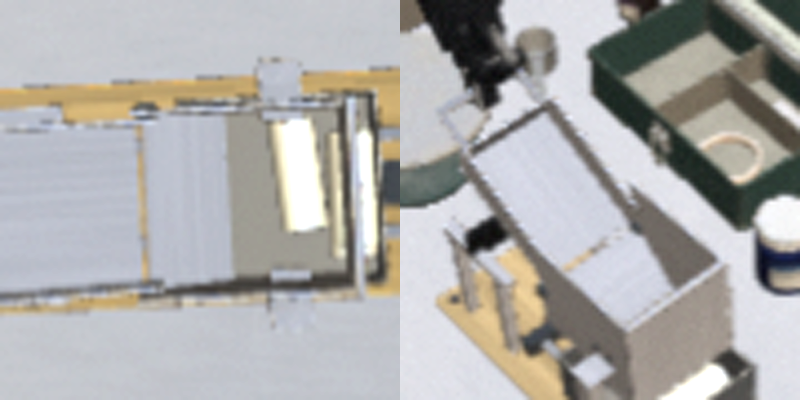

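The tray is empty, but I can make out only two posts for certain, so I'll look closer at the box.

```bash
python3 - <<'E'
from h import *
a=r.grab_frame("top")[:,:,::-1];b=r.grab_frame("scene")[:,:,::-1]
cv2.imwrite("pics/j.png",np.hstack([cv2.resize(a[215:275,255:305],(400,480),interpolation=2),cv2.resize(b[200:260,220:270],(400,480),interpolation=2)]))
E
```

```text
(no output)
```

View pics/j.png

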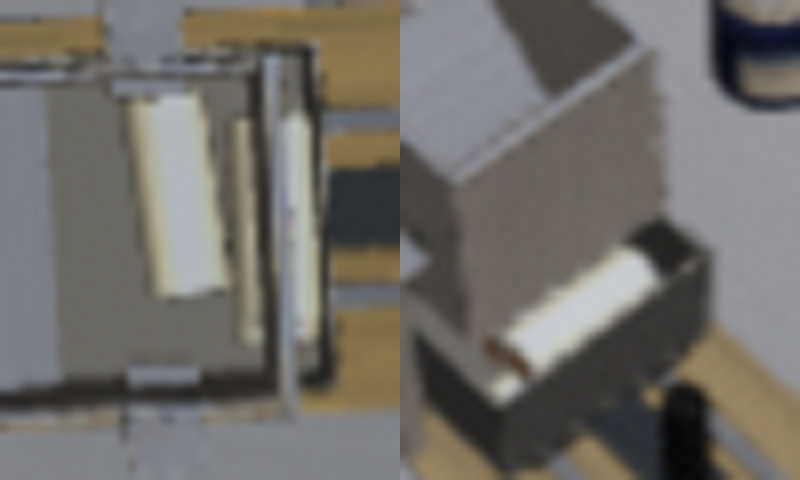

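```bash
python3 - <<'E'
from h import *
for z in(.054,.07,.084,.095):
  print(z,"scene end",world("scene",232.7,243.9,z).round(4),"top right slab end",world("top",255+302/8-.5,215+340/8-.5,z).round(4),"left slab x lo/hi",world("top",255+247/8-.5,215+343/8-.5,z)[:2].round(4),world("top",255+247/8-.5,215+118/8-.5,z)[:2].round(4))
print("wall in", [world("top",255+315/8,215+200/8,.09).round(3)])
E
```

```text
0.054 scene end [ 0.4562 -0.1018  0.054 ] top right slab end [ 0.4408 -0.132   0.054 ] left slab x lo/hi [ 0.4398 -0.1125] [ 0.5193 -0.1132]
0.07 scene end [ 0.4503 -0.1112  0.07  ] top right slab end [ 0.442  -0.1309  0.07  ] left slab x lo/hi [ 0.4409 -0.1117] [ 0.5192 -0.1124]
0.084 scene end [ 0.4451 -0.1193  0.084 ] top right slab end [ 0.4429 -0.13    0.084 ] left slab x lo/hi [ 0.4419 -0.111 ] [ 0.5192 -0.1117]
0.095 scene end [ 0.4411 -0.1258  0.095 ] top right slab end [ 0.4437 -0.1292  0.095 ] left slab x lo/hi [ 0.4427 -0.1104] [ 0.5192 -0.1111]
wall in [array([ 0.49 , -0.136,  0.09 ])]
```

The tray is empty. The upper post lies at about z 0.085, 46 mm above the box floor, stacked on another and leaning on the end wall, so all three are in the box. I'll lower the tray along the arc.

```bash
python3 -m inch '[{"jaw":0,"x":0.5,"y":0,"z":0.8,"rx":0,"ry":0,"rz":0},{"jaw":0,"x":0.9,"y":0,"z":1.5,"rx":0,"ry":0,"rz":0},{"jaw":0,"x":1.3,"y":0,"z":2.3,"rx":0,"ry":0,"rz":0},{"jaw":0,"x":1.6,"y":0,"z":3.1,"rx":0,"ry":0,"rz":0},{"jaw":0,"x":1.9,"y":0,"z":3.9,"rx":0,"ry":0,"rz":0},{"jaw":0,"x":2.1,"y":0,"z":4.7,"rx":0,"ry":0,"rz":0},{"jaw":0,"x":2.3,"y":0,"z":5.5,"rx":0,"ry":0,"rz":0},{"jaw":0,"x":2.5,"y":0,"z":6.3,"rx":0,"ry":0,"rz":0}]'
python3 - <<'E'
from h import *
print(shift([.4711,.1721,.1445]).round(2))
E
```

```text
t: 11.45
tool_pos: [0.4713, 0.1696, 0.1847]
eef_rot: [-2.165, -2.276, -0.0]
contact_force: [-1.2, 2.1, 1.2]
opening: 0.0082
[ 0.25 -0.    4.02]
```

```bash
python3 -m inch '[{"jaw":0,"x":0.1,"y":0,"z":0.7,"rx":0,"ry":0,"rz":0},{"jaw":0,"x":0.2,"y":0,"z":1.5,"rx":0,"ry":0,"rz":0},{"jaw":0,"x":0.2,"y":0,"z":2.3,"rx":0,"ry":0,"rz":0},{"jaw":0,"x":0.25,"y":0,"z":3,"rx":0,"ry":0,"rz":0},{"jaw":0,"x":0.25,"y":0,"z":3.6,"rx":0,"ry":0,"rz":0},{"jaw":0,"x":0.25,"y":0,"z":4,"rx":0,"ry":0,"rz":0},{"jaw":0,"x":0.25,"y":0,"z":4,"rx":0,"ry":0,"rz":0},{"jaw":0,"x":0.25,"y":0,"z":4,"rx":0,"ry":0,"rz":0}]'
python3 -m inch '[{"jaw":0.35,"x":0,"y":0,"z":0,"rx":0,"ry":0,"rz":0},{"jaw":0.35,"x":0,"y":0,"z":0,"rx":0,"ry":0,"rz":0},{"jaw":0.35,"x":0,"y":0,"z":0,"rx":0,"ry":0,"rz":0},{"jaw":0.35,"x":0,"y":0,"z":0,"rx":0,"ry":0,"rz":0},{"jaw":0.35,"x":0,"y":0,"z":-2,"rx":0,"ry":0,"rz":0},{"jaw":0.35,"x":0,"y":0,"z":-6,"rx":0,"ry":0,"rz":0},{"jaw":0.35,"x":0,"y":0,"z":-11,"rx":0,"ry":0,"rz":0},{"jaw":0.35,"x":0,"y":0,"z":-16,"rx":0,"ry":0,"rz":0}]'
python3 - <<'E'
from h import *
a=r.grab_frame("top")[:,:,::-1];b=r.grab_frame("scene")[:,:,::-1]
cv2.imwrite("pics/k.png",cv2.convertScaleAbs(np.hstack([cv2.resize(a[200:290,215:305],(400,400),interpolation=2),cv2.resize(b[150:270,175:295],(400,400),interpolation=2)]),alpha=1.3))
E
```

```text
t: 12.25
tool_pos: [0.4711, 0.1721, 0.1445]
eef_rot: [-2.165, -2.276, -0.001]
contact_force: [-1.2, 3.7, -1.0]
opening: 0.0085
t: 13.05
tool_pos: [0.4707, 0.1717, 0.3061]
eef_rot: [-2.164, -2.275, 0.001]
contact_force: [1.4, 0.8, -0.4]
opening: 0.0299
```

View pics/k.png

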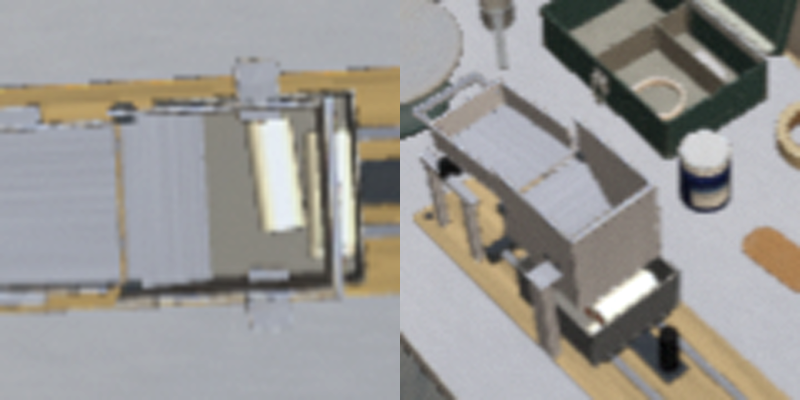

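```bash
python3 -c "
from rig import r
print(r.close_job())"
```

```text
the job is handed in; nothing more can be done
None
```

The job is handed in at about 13 s of the 61 s allowed, with no verdict reported. I slid the box under the spout by its peg and tipped the tray to roughly 0.65 rad. I then lowered it onto its rest, let go and lifted clear.

- **Box position:** it sits about 1–6 mm from centred under the spout, depending on which feature I measured from; the limit is 22 mm.
- **Tray:** the last pictures show it empty and down, and nothing in the spout.
- **Bystanders:** the jar and the rib stand where they were; the arm stayed clear of the scoop.
- **Posts:** only two could be seen clearly.
    - One of those lies on top against the far wall, with its centre about 46 mm above the floor; the limit is 55 mm.
    - I inferred the third lies mostly hidden beneath it, from a white edge showing below and from the upper post's height. I did not see it in full.

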